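# Measure a coupon with the feed knob of a bench thickness gauge, keeping the zero ring

## Robot

A 6-joint arm with a two-finger parallel gripper is mounted at the origin on a cart in front of the work surface, level with it; the furniture and walls round the work are solid. World frame = base frame: x ahead of the robot, y to its left, z up, the work surface at z = 0. Lengths are in mm, angles in rad, forces in N, time in s.
With the tool pointing down it reaches from about 350 to 975 mm from the base axis. Payload 7.1 kg.
Tool frame: the origin (TCP) lies on the centre line of the jaws, within the pads' length; the fingertips stand 8 mm ahead of it and the grasp point (between the pads) lies 11 mm behind it; z points along the fingers, x is the direction in which the jaws open and shut, and the axes are right-handed (so a half turn about z gives the same grasp; the last joint's range is limited). The gripper opens to 88 mm and grips with 3 to 60 N. Pads are 20 mm wide; open, the fingers measure 115 mm over their backs; the gripper's body (75 mm by 178 mm) begins 61 mm behind the grasp point.
Start: joints at [-1.207, 0.423, 1.63, -0, 1.089, -0.019], TCP at [233.466, -579.74, 230.675] pointing down, gripper open.
Joint ranges: [-3, 3], [-0.9, 2.11], [0.09, 2.58], [-1.31, 4.45], [0.11, 2.69], [-2.54, 2.54]. Speed limits (rad/s): [2.39, 2.39, 3.01, 3.14, 3.14, 3.14].

## Interface

Orientations are given as a rotation vector (axis times angle).
In Python, from workcell import ctrl gives the robot as it stands.
- The arm moves only by the shell command python3 -m handwheel 'ROWS'. ROWS is JSON, a list of rows, each a list of 3 entries, a list of its own where there are three numbers: the turn, a rotation vector about the tool's x, y, z in rad, then the shift along the tool's x, y, z in mm, then the opening, from 0 (shut) to 1 (fully open). In form: [[[ax, ay, az], [tx, ty, tz], jaw], ...]. A call has exactly 10 rows; each row shifts and turns the pose as measured when the row begins, along the tool's axes as they then stand; what a row does not reach is not made up. A row lasts 1/12 s, in which the tool goes at most 41.7 mm and 7.16 degrees, less where a joint would pass 70% of its speed; a pose out of reach is approached as far as the arm can. A call with a gripper value outside its range is refused whole. The fingers move at their own pace and stop on an object; the grip force is fixed at half the most. Time passes only in rows, so rows that do not move let the fingers close, or fill a call up. It gives the time, the measured TCP pose, the force and the opening at its end, in the units of the state.
- ctrl.get_obs(): the state, without advancing time (a new reading comes with each control period).
- ctrl.get_image(name): name is "scene" or "top"; returns a dict with "pixels" (420x560x3 uint8, red, green, blue), "camera_matrix" (3x3 intrinsics, pixels), "rvec" (rotation vector, rad) and "tvec" (3), from world to camera coordinates, as OpenCV has them. Camera axes: x right, y down, z forward; pixel columns grow to the right and rows downward; lengths in mm; the calibration is good to about 2 mm. A picture is of the moment at which its call begins. There is no depth.
- ctrl.close_job(): hands the job in, once; it reports no verdict.
Trained networks look in a picture, given as the dict that the camera call returned (one of the last four; its "shot" number tells which), for a name from the list of things; names that differ only in an ending like _2 or _b are one class to them, and where a whole thing is asked for, a point or a joint stands for the part that bears it (a point fixed in the world has none). Each returns a list of dicts, best first, with "score" (0 to 1); they miss things now and then, are a little off and sometimes report something else, mostly with a low value. They report only what shows in the picture. A call takes as long as a camera call. They do not tell look-alikes from the thing itself.
- ctrl.look_for(picture, query): "position" ([x, y, z] in mm, in the coordinates of the camera as it stood for that picture, good to about 4 mm: the middle of the surface that is visible of it).
- ctrl.spot_point(picture, query): "position" ([x, y, z] in mm, in the coordinates of the camera as it stood for that picture, good to about 4 mm: a listed point, or the origin of a listed thing).
The state is a dict: "t": time; "qpos": joint angles; "qvel": joint speeds; "joint_torque": joint torques, N m; "ee_pos": TCP position; "orientation": TCP orientation; "ft_force": force on the tool from outside, world axes, zero at the start; "moment": the same for the moment, N m; "width": finger opening in mm.
Only numpy, scipy, OpenCV 4.12 (cv2) and the standard library are available. Lean on these libraries where they do the work, as an engineer would, in place of code of your own. Each camera call takes 0.05 s, during which the arm holds its last target.

## Task

Measure the coupon in the middle of the thickness gauge's stage: swing the measuring arm round to its stop over that coupon, then turn the slim inner feed knob clockwise until the foot bears on the coupon with the measuring force of about 12 N, and let go so that the gauge can be read. Never press with more than 25 N, and do not turn the wider zero ring below the knob, because its zero setting would be lost. Leave the coupons and everything else where they lie.

Things in the scene. Friction and masses are not known exactly. Their poses are not given: they have to be found in the camera images.
- swing_arm (a joint): Grey measuring arm of the gauge, level, 62 to 106 mm above the bench, swinging about the steel column at the gauge's back. 0 rad: against its stop, foot over the middle of the stage. Positive: swung open (clockwise from above); to come home the handle goes counter-clockwise seen from above. It turns stiffly (0.15 N m) and stays where it is left.
- pivot (a point): Point on the upright axis of the column, on top of the arm's hub, 106 mm above the bench. The feed knob's axis is 120 mm and the handle 190 mm from this axis, all in one line.
- handle (a point): Centre of the grip of the arm's handle: an upright round grey plastic grip, 17 mm across at the thickest, from 92 to 142 mm above the bench; this point is 118 mm above the bench. It stands at the arm's free end, 70 mm beyond the knobs, and does not turn. The arm below it is 16 mm wide, its top 84 to 86 mm above the bench.
- feed_knob (a joint): Slim black inner knob on an upright axis; grows clockwise seen from above (start -0.4 to 0.4, range -0.8 to 2.3). 1 rad lowers the foot 8 mm. Thread drag 0.16 N m; every newton under the foot adds 8 mN m. The drag holds it where left, under load up to 20 N; at rest it can hold torque either way, so the rise of torque from free running to contact, read after like turns, is the load.
- knob_top (a point): Centre of the inner feed knob's top, on its axis, 143.5 mm above the bench. The knob is 27 mm across (its grippable wall from 34 mm to 4 mm above the ring, so 30 mm high); below this point by 34 mm lies the top of the zero ring.
- zero_ring (a joint): Wider outer ring under the feed knob, concentric with it: aluminium, knurled rim, engraved lines, 60 mm across, 12 mm high. Stands at 0; nothing but very light friction (0.008 N m) holds it, so any touch of a turning finger drags it. It must stay at 0.
- ring_top (a point): Centre of the zero ring's top face, on the knobs' axis, 109.5 mm above the bench.
- foot: Steel measuring foot below the arm's head, on the knobs' axis; its origin is the centre of its flat round underside, 17 mm across. It moves straight down as the feed knob is turned. It is cushioned by a stiff spring: once it touches the coupon, each further 0.1 rad of the knob adds about 7 N.
- anvil (a point): Middle of the gauge's steel stage, on its top face, 36 mm above the bench; the foot stands over it when the arm is home. At knob angle 0 the foot is 16.4 mm above the stage. The stage measures 150 x 160 mm; the gauge is fixed to the bench.
- coupon_a: Square aluminium coupon, 36 x 36 mm, 6 to 10 mm thick (its exact thickness is what is to be measured, so it is not known), loose on the stage; its origin is the centre of its underside. Three such coupons lie in a row 51 mm apart; any of them may be the middle one.
- coupon_b: As coupon_a, of another thickness.
- coupon_c: As coupon_a, of another thickness.
- tweezers: Steel tweezers, 192 mm long, lying on the bench left of the gauge; bystander.
- petri_dish: Clear petri dish, 90 mm across, 14 mm high, on the bench behind and right of the gauge; bystander.
- weight_100g: Brass-coloured knob weight, 27 mm across, 36 mm high, on the bench behind the gauge, to the left; bystander.
- weight_50g: Brass-coloured knob weight, 22 mm across, 30 mm high, beside the larger one; bystander.
Mind the look-alikes: they are no part of the job. Leave any brown or orange look-alike of the coupon_a alone. Leave any blue look-alike of the coupon_c alone.

How it is judged:
By the outcome, as a careful person would: the job done as asked, in the order asked, and still so for the second after the job is handed in, with the robot touching nothing.
It also fails if it takes over 54 s, if anything falls off the work surface, if the arm or the gripper's body presses on something with over 40 N, if the wrist force passes 120 N, or if a joint passes its speed limit or range.

## Working session

There is one attempt and no reset: what is moved stays moved. The work goes in short steps, Python scripts to look and compute and a shell command to move; the robot and the scene stay as the last step left them, time stands still between calls to the robot, and variables do not carry over. Pictures are saved under pics/ and viewed, and the job is handed in when it is done.

```bash
ls; mkdir -p pics; cat > h.py <<'E'
import numpy as np, cv2
from workcell import ctrl
def cam2w(im,p):
    R=cv2.Rodrigues(np.array(im["rvec"],float))[0]; return R.T@(np.array(p,float)-np.array(im["tvec"],float).ravel())
def proj(im,p):
    return cv2.projectPoints(np.array(p,float).reshape(-1,1,3),np.array(im["rvec"],float),np.array(im["tvec"],float),np.array(im["camera_matrix"],float),None)[0].reshape(-1,2)
def pix2w(im,uv,z):
    R=cv2.Rodrigues(np.array(im["rvec"],float))[0]; K=np.array(im["camera_matrix"],float)
    d=R.T@np.linalg.inv(K)@np.array([uv[0],uv[1],1.]); c=-R.T@np.array(im["tvec"],float).ravel()
    return c+d*(z-c[2])/d[2]
def save(im,n,crop=None,s=1):
    a=im["pixels"][:,:,::-1]
    if crop: a=a[crop[1]:crop[3],crop[0]:crop[2]]
    if s!=1: a=cv2.resize(a,None,fx=s,fy=s,interpolation=cv2.INTER_CUBIC)
    cv2.imwrite("pics/"+n,a)
E
python3 - <<'E'
from h import *
o=ctrl.get_obs(); print({k:np.round(v,3).tolist() for k,v in o.items()})
for n in("scene","top"):
    im=ctrl.get_image(n); save(im,n+"0.png")
    for q in("pivot","handle","knob_top","ring_top","anvil","coupon_a"):
        for r in ctrl.spot_point(im,q)[:4]:
            w=cam2w(im,r["position"]); print(n,q,round(r["score"],2),np.round(w,1),np.round(proj(im,w)[0]))
E
```

```text
pics
{'t': 0.0, 'qpos': [-1.207, 0.424, 1.631, 0.0, 1.089, -0.019], 'qvel': [-0.0, 0.001, 0.001, 0.001, -0.001, 0.001], 'joint_torque': [0.002, -54.461, -27.367, 0.065, 0.023, -0.0], 'ee_pos': [233.284, -579.25, 229.894], 'orientation': [-2.603, 1.758, 0.002], 'ft_force': [-0.319, -0.055, -0.207], 'moment': [-0.056, -0.037, 0.01], 'width': 87.815}
scene pivot 0.6 [684.7   4.4 109.1] [234. 197.]
scene handle 0.73 [550.8 143.2 119. ] [236. 246.]
scene knob_top 0.66 [374.4 261.2  -4.9] [263. 356.]
scene knob_top 0.54 [603.6  87.9 144.8] [235. 216.]
scene anvil 0.73 [ 742.2 -324.5   -1.5] [293. 166.]
scene anvil 0.68 [567.4  19.9  38.6] [266. 240.]
scene coupon_a 0.75 [570.8  70.2  31.6] [252. 252.]
scene coupon_a 0.65 [ 625.8 -162.8    0.7] [291. 206.]
scene coupon_a 0.54 [566.1  20.6  36.1] [266. 241.]
scene coupon_a 0.48 [602.3 179.   -3.3] [213. 282.]
top pivot 0.61 [681.    6.2 104. ] [266. 160.]
top handle 0.96 [552.9 148.7 116.9] [203. 213.]
top knob_top 0.44 [747.8 226.6  -6.3] [182. 142.]
top ring_top 0.57 [600.5  94.4 110.3] [227. 193.]
top anvil 0.84 [563.8  24.8  36.2] [258. 212.]
top anvil 0.7 [570.4  67.1  38.6] [241. 209.]
top anvil 0.25 [602.6  95.3 110. ] [227. 192.]
top coupon_a 0.77 [ 504.2 -140.1   -1.7] [323. 237.]
top coupon_a 0.68 [599.3 180.1   2.4] [198. 198.]
top coupon_a 0.62 [ 621.9 -163.    -4.4] [332. 191.]
top coupon_a 0.49 [570.7  23.2  35.2] [259. 209.]
```

View pics/scene0.png

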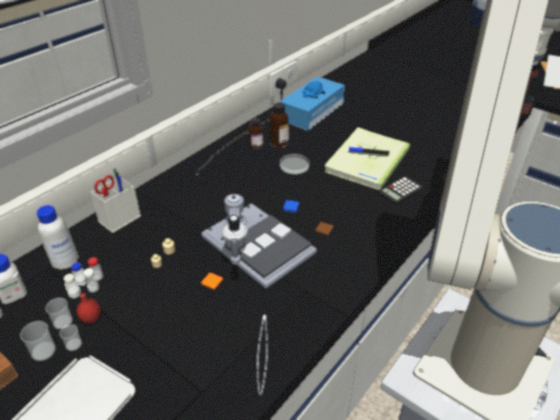

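View pics/top0.png

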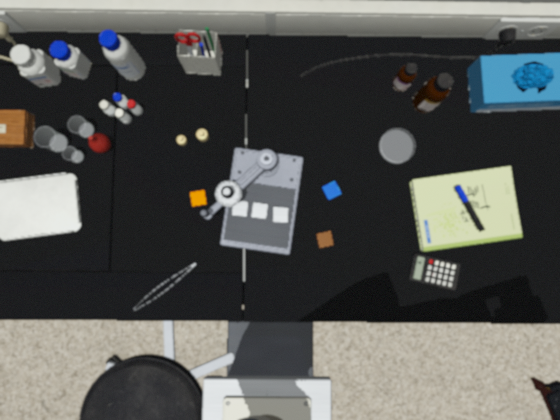

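```bash
python3 - <<'E'
import cv2
a=cv2.imread('pics/top0.png')[130:270,160:350]; cv2.imwrite('pics/top0c.png',cv2.resize(a,None,fx=4,fy=4,interpolation=cv2.INTER_CUBIC))
a=cv2.imread('pics/scene0.png')[170:310,180:340]; cv2.imwrite('pics/scene0c.png',cv2.resize(a,None,fx=4,fy=4,interpolation=cv2.INTER_CUBIC))
E
```

```text
(no output)
```

View pics/top0c.png

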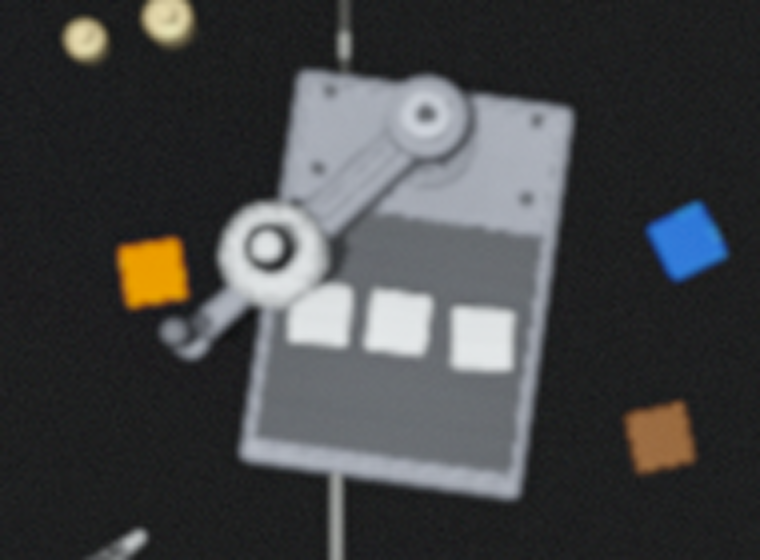

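View pics/scene0c.png

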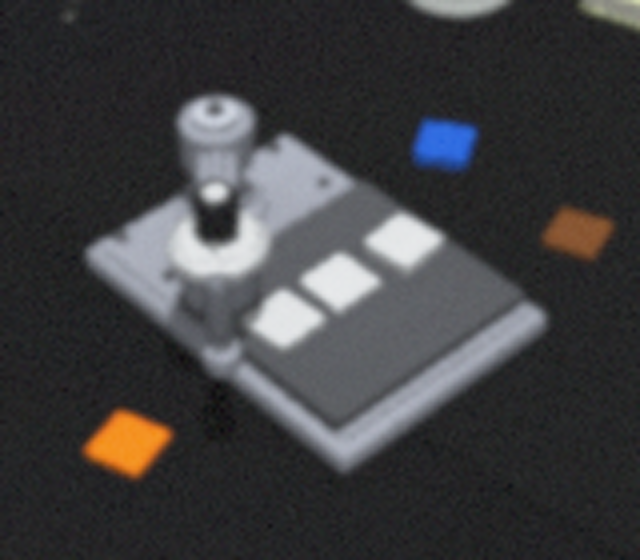

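The top crop shows, in full-image pixels, the pivot at (267,158), the black knob inside the white ring at (227,192), and the handle at (204,212). The three white coupons are at (240,209), (259.5,210.5) and (281,215). The orange, blue and brown squares on the bench are look-alikes. The middle coupon is the one at (259.5,210.5). It should lie 120 mm from the pivot, so I'll check that.

```bash
python3 - <<'E'
from h import *
im=ctrl.get_image("top")
for n,u,v,z in [("pivot",426,114,106),("knob",269,246,143.5),("ring",273,254,109.5),("handle",177,330,142),("ca",320,315,43),("cb",398,322,43),("cc",483,338,43)]:
    print(n,np.round(pix2w(im,(160+(u+.5)/4-.5,130+(v+.5)/4-.5),z),1))
s=ctrl.get_image("scene")
for n,u,v,z in [("pivot",214,112,106),("knob",214,192,143.5),("ring",217,240,109.5),("cb",340,283,43)]:
    print('s',n,np.round(pix2w(s,(180+(u+.5)/4-.5,170+(v+.5)/4-.5),z),1))
E
```

```text
pivot [684.5   5.2 106. ]
knob [601.4  91.1 143.5]
ring [601.   92.6 109.5]
handle [554.1 141.5 142. ]
ca [571.4  70.5  43. ]
cb [567.5  22.5  43. ]
cc [558.1 -29.9  43. ]
s pivot [686.9   5.5 106. ]
s knob [602.9  94.1 143.5]
s ring [600.1  97.1 109.5]
s cb [565.6  26.1  43. ]
```

The middle coupon lies 120 mm from the pivot, so it matches. The arm needs about +37° CCW to reach home. I'll travel to above the handle first.

```bash
cat > to.py <<'E'
import sys; from h import *
o=ctrl.get_obs(); R=cv2.Rodrigues(np.array(o["orientation"],float))[0]
yaw=np.degrees(np.arctan2(R[1,0],R[0,0]))
print("t",round(float(o["t"]),2),"pos",np.round(o["ee_pos"],1),"yaw",round(yaw,2),"zax",np.round(R[:,2],3),"q",np.round(o["qpos"],2),"F",np.round(o["ft_force"],1),"M",np.round(o["moment"],3),"w",round(float(o["width"]),1))
if len(sys.argv)>3:
    t=np.array([float(v) for v in sys.argv[1:4]]); print("shift",np.round(R.T@(t-np.array(o["ee_pos"])),1))
    if len(sys.argv)>4: print("az",round(-np.radians(float(sys.argv[4])-yaw),3))
E
python3 -m handwheel '[[[0,0,0],[-27.5,-28.3,2],1],[[0,0,0],[-27.5,-28.3,2],1],[[0,0,0],[-27.5,-28.3,2],1],[[0,0,0],[-27.5,-28.3,2],1],[[0,0,0],[-27.5,-28.3,2],1],[[0,0,0],[-27.5,-28.3,2],1],[[0,0,0],[-27.5,-28.3,2],1],[[0,0,0],[-27.5,-28.3,2],1],[[0,0,0],[-27.5,-28.3,2],1],[[0,0,0],[-27.5,-28.3,2],1]]'; python3 to.py 553.7 142.9 185 43.7
```

```text
t: 1.63
ee_pos: [397.5, -213.3, 209.9]
orientation: [2.589, -1.772, 0.014]
ft_force: [-0.6, -1.1, -0.6]
width: 87.9
t 1.63 pos [ 397.5 -213.3  209.9] yaw -68.8 zax [ 0.005 -0.009 -1.   ] q [-0.52  0.19  2.02 -0.01  0.92  0.69] F [-0.6 -1.1 -0.6] M [ 0.056 -0.01   0.02 ] w 87.9
shift [-275.9 -274.4   22.6]
az -1.963
```

```bash
python3 -m handwheel '[[[0,0,0],[-27.5,-27.5,2],1],[[0,0,0],[-27.5,-27.5,2],1],[[0,0,0],[-27.5,-27.5,2],1],[[0,0,0],[-27.5,-27.5,2],1],[[0,0,0],[-27.5,-27.5,2],1],[[0,0,0],[-27.5,-27.5,2],1],[[0,0,0],[-27.5,-27.5,2],1],[[0,0,0],[-27.5,-27.5,2],1],[[0,0,0],[-27.5,-27.5,2],1],[[0,0,0],[-27,-27.5,2],1]]'; python3 -m handwheel '[[[0,0,-0.12],[0,0,0],1],[[0,0,-0.12],[0,0,0],1],[[0,0,-0.12],[0,0,0],1],[[0,0,-0.12],[0,0,0],1],[[0,0,-0.12],[0,0,0],1],[[0,0,-0.12],[0,0,0],1],[[0,0,-0.12],[0,0,0],1],[[0,0,-0.12],[0,0,0],1],[[0,0,-0.12],[0,0,0],1],[[0,0,-0.12],[0,0,0],1]]'; python3 to.py 553.7 142.9 175 43.7
```

```text
t: 2.47
ee_pos: [560.4, 162.3, 189.9]
orientation: [2.592, -1.773, 0.025]
ft_force: [0.7, -0.4, 0.4]
width: 87.5
t: 3.3
ee_pos: [564.2, 173.6, 189.4]
orientation: [3.133, 0.075, 0.025]
ft_force: [-0.1, 0.6, 0.0]
width: 87.5
t 3.3 pos [564.2 173.6 189.4] yaw 2.74 zax [ 0.016 -0.007 -1.   ] q [ 0.28  0.42  1.75 -0.01  0.96  0.24] F [-0.1  0.6  0. ] M [-0.002 -0.059  0.019] w 87.5
shift [-12.2  30.1  14.4]
az -0.715
```

```bash
cat >> to.py <<'E'
d=R.T@np.array([0,0,-1.]); c=np.cross([0,0,1],d); print("tilt fix",np.round(c,3))
E
python3 -m handwheel '[[[0,0,-0.12],[0,0,0],1],[[0,0,-0.12],[0,0,0],1],[[0,0,-0.12],[0,0,0],1],[[0,0,-0.12],[0,0,0],1],[[0,0,-0.12],[0,0,0],1],[[0,0,-0.11],[0,0,0],1],[[0,0,0],[0,0,0],1],[[0,0,0],[0,0,0],1],[[0,0,0],[0,0,0],1],[[0,0,0],[0,0,0],1]]'; python3 to.py 553.7 142.9 165 43.7
```

```text
t: 4.13
ee_pos: [564.7, 173.8, 189.9]
orientation: [2.891, 1.196, 0.021]
ft_force: [-0.9, -1.2, 0.2]
width: 87.8
t 4.13 pos [564.7 173.8 189.9] yaw 44.96 zax [ 0.017 -0.007 -1.   ] q [ 0.28  0.42  1.75 -0.01  0.96 -0.49] F [-0.9 -1.2  0.2] M [ 0.01  -0.111 -0.069] w 87.8
shift [-29.8  13.7  24.9]
az 0.022
tilt fix [ 0.017 -0.007  0.   ]
```

```bash
python3 -m handwheel '[[[0.017,-0.007,0.02],[0,0,0],1],[[0,0,0],[-6,2.7,0],1],[[0,0,0],[-6,2.7,0],1],[[0,0,0],[-6,2.7,0],1],[[0,0,0],[-6,2.7,0],1],[[0,0,0],[-6,2.7,0],0.6],[[0,0,0],[0,0,8],0.6],[[0,0,0],[0,0,8],0.6],[[0,0,0],[0,0,8],0.6],[[0,0,0],[0,0,0],0.6]]'; python3 to.py 553.7 142.9 165 43.7
python3 - <<'E'
from h import *
for n in("top","scene"):
    im=ctrl.get_image(n); u=proj(im,ctrl.get_obs()["ee_pos"])[0]; print(n,u)
    u=u.astype(int); save(im,n+"1.png",(max(u[0]-70,0),max(u[1]-60,0),u[0]+70,u[1]+50),5)
    for r in ctrl.spot_point(im,"handle")[:2]: print(r["score"],cam2w(im,r["position"]))
E
```

```text
t: 4.97
ee_pos: [550.4, 139.0, 163.8]
orientation: [-2.918, -1.158, 0.001]
ft_force: [0.1, 0.7, -0.4]
width: 57.8
t 4.97 pos [550.4 139.  163.8] yaw 43.3 zax [-0.001  0.001 -1.   ] q [ 0.23  0.43  1.81  0.    0.91 -0.53] F [ 0.1  0.7 -0.4] M [ 0.035 -0.101  0.045] w 57.8
shift [ 5.1 -0.6 -1.2]
az -0.007
tilt fix [-0.002 -0.     0.   ]
top [203.24931671 212.92019682]
0.6 [552.85386189 146.1279484  114.90544064]
scene [235.90702051 230.09950631]
0.86 [555.53797849 142.31900249 120.3243173 ]
```

View pics/scene1.png

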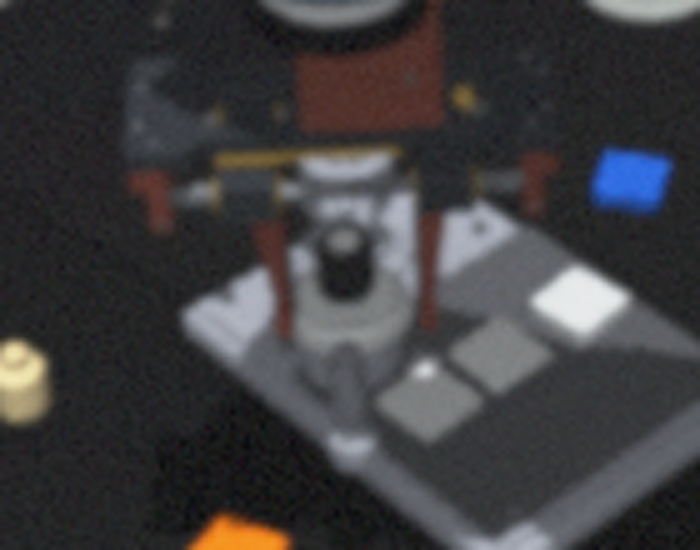

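View pics/top1.png

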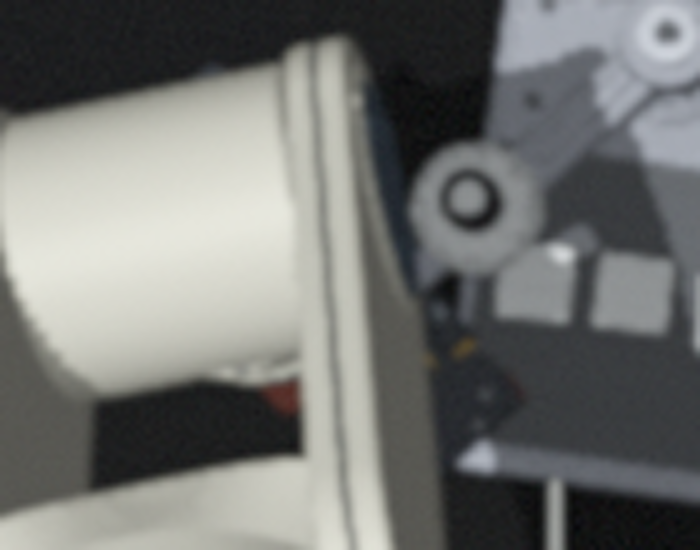

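The scene crop shows the open fingers (tips at about (222,237) and (251,235)) flanking the handle (about (236,246)). I'm shifting +5 in x, descending, then closing on the grip.

```bash
python3 -m handwheel '[[[0,0,0],[4.5,0,0],0.6],[[0,0,0],[0,0,10],0.6],[[0,0,0],[0,0,10],0.6],[[0,0,0],[0,0,10],0.6],[[0,0,0],[0,0,10],0.6],[[0,0,0],[0,0,8],0.6],[[0,0,0],[0,0,5],0.6],[[0,0,0],[0,0,0],0.6],[[0,0,0],[0,0,0],0.6],[[0,0,0],[0,0,0],0.6]]'; python3 to.py 553.7 142.9 107 43.7
```

```text
t: 6.0
ee_pos: [555.2, 143.6, 106.1]
orientation: [-2.918, -1.161, -0.002]
ft_force: [-0.3, -0.4, 1.0]
width: 52.4
t 6.0 pos [555.2 143.6 106.1] yaw 43.38 zax [ 0.001  0.002 -1.   ] q [ 0.23  0.52  1.82  0.    0.8  -0.53] F [-0.3 -0.4  1. ] M [ 0.02  -0.099  0.063] w 52.4
shift [-1.6 -0.5 -0.9]
az -0.006
tilt fix [-0.001 -0.002  0.   ]
```

```bash
python3 -m handwheel '[[[0,0,0],[-1,0,-1],0.3],[[0,0,0],[0,0,0],0.2],[[0,0,0],[0,0,0],0.1],[[0,0,0],[0,0,0],0.1],[[0,0,0],[0,0,0],0.1],[[0,0,0],[0,0,0],0.1],[[0,0,0],[0,0,0],0.1],[[0,0,0],[0,0,0],0.1],[[0,0,0],[0,0,0],0.1],[[0,0,0],[0,0,0],0.1]]'; python3 to.py 553.7 142.9 107 43.7
```

```text
t: 6.83
ee_pos: [555.7, 143.1, 109.2]
orientation: [-2.918, -1.161, -0.008]
ft_force: [0.1, 0.6, -0.6]
width: 16.2
t 6.83 pos [555.7 143.1 109.2] yaw 43.38 zax [ 0.004  0.002 -1.   ] q [ 0.23  0.51  1.82  0.    0.8  -0.53] F [ 0.1  0.6 -0.6] M [-0.03  -0.077 -0.068] w 16.2
shift [-1.6 -1.2  2.2]
az -0.006
tilt fix [ 0.001 -0.005  0.   ]
```

```bash
python3 -m handwheel '[[[0,0,-0.03],[-5.7,0.1,0],0.1],[[0,0,-0.05],[-9.5,0.25,0],0.1],[[0,0,-0.05],[-9.5,0.25,0],0.1],[[0,0,-0.05],[-9.5,0.25,0],0.1],[[0,0,-0.05],[-9.5,0.25,0],0.1],[[0,0,-0.05],[-9.5,0.25,0],0.1],[[0,0,-0.05],[-9.5,0.25,0],0.1],[[0,0,-0.05],[-9.5,0.25,0],0.1],[[0,0,-0.05],[-9.5,0.25,0],0.1],[[0,0,-0.05],[-9.5,0.25,0],0.1]]'; python3 to.py 497.3 34.9 109 81.1
```

```text
t: 7.67
ee_pos: [506.4, 66.2, 109.2]
orientation: [-2.539, -1.849, -0.011]
ft_force: [1.4, -0.1, -0.5]
width: 16.4
t 7.67 pos [506.4  66.2 109.2] yaw 72.13 zax [ 0.006  0.005 -1.   ] q [ 0.1   0.44  1.96  0.01  0.73 -1.16] F [ 1.4 -0.1 -0.5] M [-0.103 -0.209 -0.128] w 16.4
shift [-32.6   1.   -0. ]
az -0.157
tilt fix [ 0.004 -0.006  0.   ]
```

```bash
python3 -m handwheel '[[[0,0,-0.03],[-5.7,0.1,0],0.1],[[0,0,-0.03],[-5.7,0.1,0],0.1],[[0,0,-0.03],[-5.7,0.1,0],0.1],[[0,0,-0.015],[-2.9,0,0],0.1],[[0,0,-0.01],[-2,0,0],0.1],[[0,0,-0.01],[-2,0,0],0.1],[[0,0,-0.01],[-2,0,0],0.1],[[0,0,-0.01],[-2,0,0],0.1],[[0,0,-0.01],[-2,0,0],0.1],[[0,0,-0.01],[-2,0,0],0.1]]'; python3 to.py 497.3 34.9 109 81.1
```

```text
t: 8.5
ee_pos: [498.4, 32.8, 109.2]
orientation: [-2.368, -2.064, -0.012]
ft_force: [-0.0, 1.6, -0.6]
width: 16.4
t 8.5 pos [498.4  32.8 109.2] yaw 82.14 zax [ 0.006  0.005 -1.   ] q [ 0.04  0.43  1.99  0.01  0.72 -1.4 ] F [-0.   1.6 -0.6] M [ 0.019 -0.028  0.026] w 16.4
shift [ 1.9 -1.4  0.2]
az 0.018
tilt fix [ 0.005 -0.006  0.   ]
```

```bash
python3 -m handwheel '[[[0,0,-0.005],[-1,0,0],0.1],[[0,0,-0.005],[-1,0,0],0.1],[[0,0,-0.005],[-1,0,0],0.1],[[0,0,-0.005],[-1,0,0],0.1],[[0,0,-0.005],[-1,0,0],0.1],[[0,0,-0.005],[-1,0,0],0.1],[[0,0,-0.005],[-1,0,0],0.1],[[0,0,0],[-1,0,0],0.1],[[0,0,0],[-1,0,0],0.1],[[0,0,0],[-1,0,0],0.1]]'; python3 to.py 497.3 34.9 109 81.1
```

```text
t: 9.33
ee_pos: [498.3, 31.3, 109.2]
orientation: [-2.329, -2.094, -0.029]
ft_force: [1.1, 8.6, -1.3]
width: 16.8
t 9.33 pos [498.3  31.3 109.2] yaw 83.92 zax [ 0.008  0.02  -1.   ] q [ 0.03  0.43  1.99  0.03  0.72 -1.46] F [ 1.1  8.6 -1.3] M [ 0.819 -0.041 -0.291] w 16.8
shift [ 3.5 -1.3  0.2]
az 0.049
tilt fix [ 0.006 -0.02   0.   ]
```

The reaction of 8.6 N shows the arm is on its stop. I'll relax, let go and rise.

```bash
python3 -m handwheel '[[[0,0,0],[-0.3,0,0],0.1],[[0,0,0],[-0.3,0,0],0.4],[[0,0,0],[0,0,0],0.4],[[0,0,0],[0,0,0],0.4],[[0.006,-0.015,0],[0,0,0],0.4],[[0,0,0],[0,0,-6],0.4],[[0,0,0],[0,0,-12],0.4],[[0,0,0],[0,0,-20],0.4],[[0,0,0],[0,0,-20],0.4],[[0,0,0],[0,0,-12],0.4]]'; python3 to.py 566 24 170 81.1
python3 - <<'E'
from h import *
for n in("top","scene"):
    im=ctrl.get_image(n); save(im,n+"2.png",(170,130,330,270),5)
    for q in ("handle","knob_top","pivot"):
      for r in ctrl.spot_point(im,q)[:2]: print(n,q,round(r["score"],2),np.round(cam2w(im,r["position"]),1))
E
```

```text
t: 10.17
ee_pos: [496.4, 30.0, 180.4]
orientation: [-2.33, -2.098, 0.007]
ft_force: [0.9, 0.6, 0.1]
width: 35.2
t 10.17 pos [496.4  30.  180.4] yaw 84.0 zax [-0.007  0.002 -1.   ] q [ 0.04  0.31  1.94  0.    0.89 -1.43] F [0.9 0.6 0.1] M [ 0.038 -0.134 -0.024] w 35.2
shift [ 1.3 69.9  9.9]
az 0.051
tilt fix [-0.008 -0.001  0.   ]
top pivot 0.69 [682.7   7.8 101.5]
scene handle 0.96 [492.9  31.  117. ]
scene handle 0.48 [569.7  20.9  36.6]
scene knob_top 0.55 [566.5  18.7 145.7]
scene pivot 0.58 [688.3   3.8 107.6]
```

View pics/top2.png

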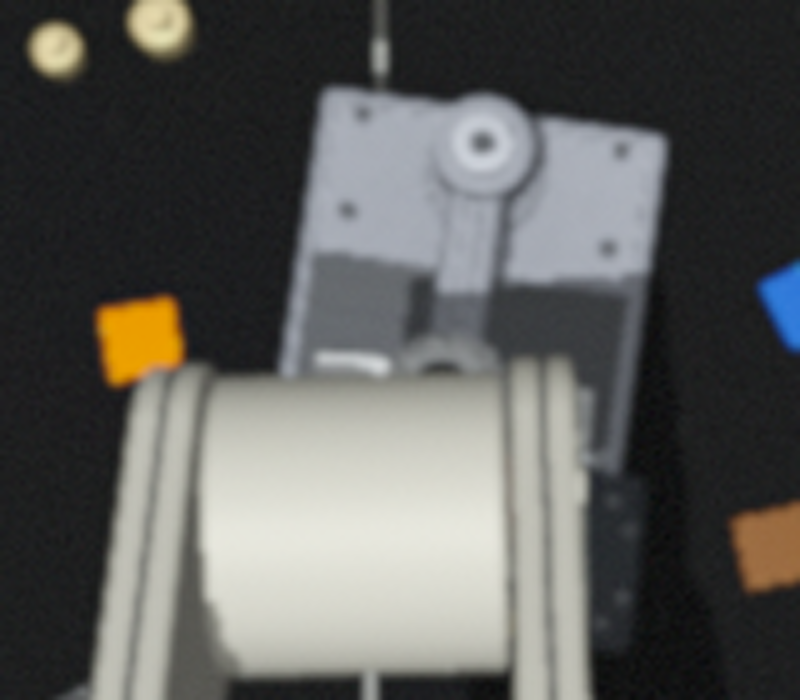

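View pics/scene2.png

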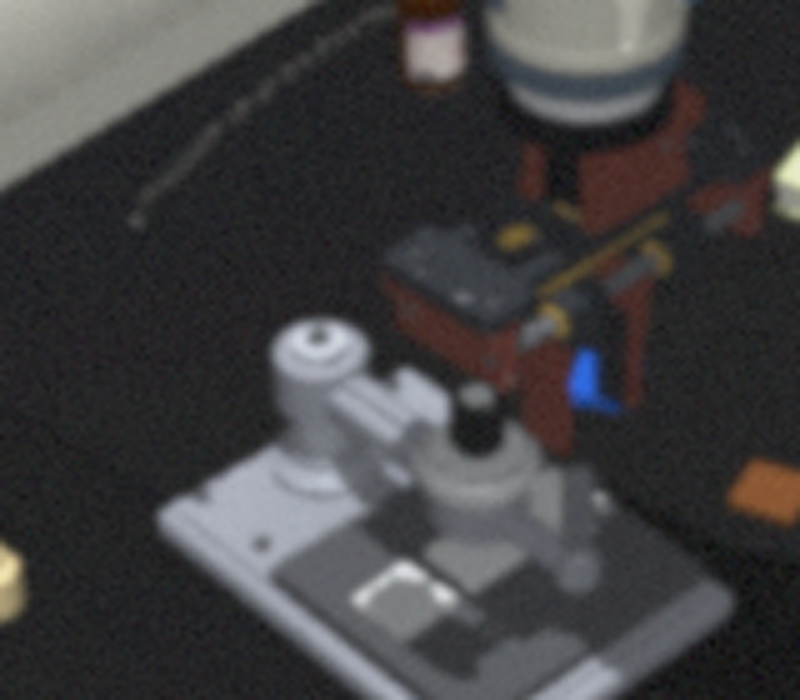

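The scene crop shows the arm home, with the knob top at about (265,209), and the middle coupon under the foot. Now to get the knob axis.

```bash
python3 - <<'E'
from h import *
s=ctrl.get_image("scene")
for n,u,v,z in [("pivot",319,337,106),("knob",478,396,143.5),("coup",477,560,44)]:
    print(n,np.round(pix2w(s,(170+(u+.5)/5-.5,130+(v+.5)/5-.5),z),1))
a=s["pixels"][190:260,235:305,::-1]; cv2.imwrite("pics/k.png",cv2.resize(a,None,fx=8,fy=8,interpolation=cv2.INTER_CUBIC))
# overlay predicted circles
p=proj(s,[[566.2+13.5*np.cos(t),22.4+13.5*np.sin(t),143.5] for t in np.linspace(0,6.28,24)])
p2=proj(s,[[566.2+30*np.cos(t),22.4+30*np.sin(t),109.5] for t in np.linspace(0,6.28,48)])
b=cv2.resize(a,None,fx=8,fy=8,interpolation=cv2.INTER_CUBIC)
for q in np.vstack([p,p2]): cv2.circle(b,(int((q[0]-235+.5)*8),int((q[1]-190+.5)*8)),2,(0,255,0),-1)
cv2.imwrite("pics/k.png",b)
E
```

```text
pivot [688.1   3.1 106. ]
knob [565.3  22.4 143.5]
coup [561.4  29.8  44. ]
```

View pics/k.png

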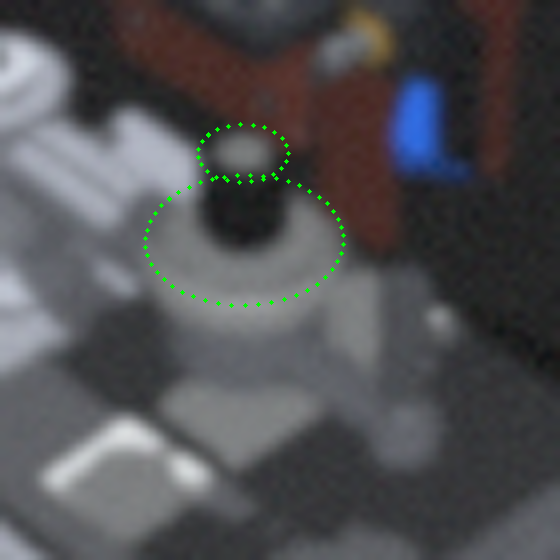

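```bash
python3 -m handwheel '[[[-0.008,0,0],[0,5,0],0.5],[[0,0,0],[0,12,0],0.5],[[0,0,0],[0,14,0],0.5],[[0,0,0],[0,14,0],0.5],[[0,0,0],[0,14,0],0.5],[[0,0,0],[0,8,0],0.5],[[0,0,0],[0,0,0],0.5],[[0,0,0],[0,0,0],0.5],[[0,0,0],[0,0,0],0.5],[[0,0,0],[0,0,0],0.5]]'; python3 to.py 566.2 22.4 127 82
```

```text
t: 11.45
ee_pos: [567.4, 22.0, 173.6]
orientation: [-2.331, -2.099, 0.006]
ft_force: [0.3, -0.6, -0.7]
width: 44.1
t 11.45 pos [567.4  22.  173.6] yaw 83.99 zax [-0.006  0.001 -1.   ] q [ 0.02  0.42  1.8   0.    0.94 -1.45] F [ 0.3 -0.6 -0.7] M [ 0.022 -0.088  0.061] w 44.1
shift [ 0.2 -0.9 46.6]
az 0.035
tilt fix [-0.006 -0.     0.   ]
```

```bash
python3 -m handwheel '[[[-0.006,0,0],[0,-0.9,0],0.5],[[0,0,0],[0,0,8],0.5],[[0,0,0],[0,0,9],0.5],[[0,0,0],[0,0,9],0.5],[[0,0,0],[0,0,8],0.5],[[0,0,0],[0,0,5],0.5],[[0,0,0],[0,0,2],0.5],[[0,0,0],[0,0,0],0.5],[[0,0,0],[0,0,0],0.5],[[0,0,0],[0,0,0],0.5]]'; python3 to.py 566.2 22.4 127 82
```

```text
t: 12.28
ee_pos: [563.2, 22.4, 126.9]
orientation: [-2.333, -2.101, 0.004]
ft_force: [-1.1, -0.3, 0.2]
width: 44.1
t 12.28 pos [563.2  22.4 126.9] yaw 84.02 zax [-0.003  0.    -1.   ] q [ 0.02  0.48  1.83  0.    0.83 -1.45] F [-1.1 -0.3  0.2] M [ 0.055 -0.104  0.011] w 44.1
shift [ 0.3  2.9 -0.1]
az 0.035
tilt fix [-0.003  0.     0.   ]
```

```bash
python3 -m handwheel '[[[-0.003,0,0],[-0.8,2.9,0],0.5],[[0,0,0],[0,0,0],0.4],[[0,0,0],[0,0,0],0.35],[[0,0,0],[0,0,0],0.2],[[0,0,0],[0,0,0],0.2],[[0,0,0],[0,0,0],0.2],[[0,0,0],[0,0,0],0.2],[[0,0,0],[0,0,0],0.2],[[0,0,0],[0,0,0],0.2],[[0,0,0],[0,0,0],0.2]]'; python3 to.py 566.2 22.4 127 82
```

```text
t: 13.12
ee_pos: [567.4, 21.9, 128.1]
orientation: [2.333, 2.102, 0.004]
ft_force: [1.1, 0.7, -1.0]
width: 26.3
t 13.12 pos [567.4  21.9 128.1] yaw 84.02 zax [ 0.003  0.001 -1.   ] q [ 0.02  0.48  1.83  0.    0.83 -1.45] F [ 1.1  0.7 -1. ] M [ 0.178 -0.235  0.001] w 26.3
shift [ 0.4 -1.3  1.1]
az 0.035
tilt fix [ 0.003 -0.001  0.   ]
```

```bash
python3 -m handwheel '[[[0,0,0],[-0.5,0,0],0.2],[[0,0,0],[-0.5,0,0],0.2],[[0,0,0],[-0.5,0,0],0.2],[[0,0,0],[-0.5,0,0],0.2],[[0,0,0],[-0.5,0,0],0.2],[[0,0,0],[-0.5,0,0],0.2],[[0,0,0],[-0.5,0,0],0.2],[[0,0,0],[-0.5,0,0],0.2],[[0,0,0],[-0.5,0,0],0.2],[[0,0,0],[-0.5,0,0],0.2]]'; python3 to.py 566.2 22.4 127 82
```

```text
t: 13.95
ee_pos: [567.4, 21.8, 128.2]
orientation: [-2.333, -2.099, -0.013]
ft_force: [0.5, 4.9, -2.0]
width: 26.2
t 13.95 pos [567.4  21.8 128.2] yaw 83.96 zax [ 0.004  0.008 -1.   ] q [ 0.01  0.48  1.83  0.01  0.83 -1.46] F [ 0.5  4.9 -2. ] M [ 0.639 -0.212  0.05 ] w 26.2
shift [ 0.5 -1.3  1.2]
az 0.034
tilt fix [ 0.003 -0.008  0.   ]
```

```bash
cat > rd.py <<'E'
from h import *
L=[];F=[]
for i in range(5):
    ctrl.get_image("top"); o=ctrl.get_obs(); L.append(o["moment"]); F.append(o["ft_force"])
R=cv2.Rodrigues(np.array(o["orientation"],float))[0]; yaw=np.arctan2(R[1,0],R[0,0])
L=np.array(L); print("t",round(float(o["t"]),2),"yaw",round(yaw,4),"Mz",round(L[:,2].mean(),4),"sd",round(L[:,2].std(),4),"M",np.round(L.mean(0),3),"F",np.round(np.mean(F,0),2),"pos",np.round(o["ee_pos"],1),"zax",np.round(R[:,2],3),"w",round(float(o["width"]),1),"q6",round(o["qpos"][5],3))
E
python3 rd.py
python3 -m handwheel '[[[0,0,0.02],[0,0,0],0.2],[[0,0,0.02],[0,0,0],0.2],[[0,0,0.02],[0,0,0],0.2],[[0,0,0.02],[0,0,0],0.2],[[0,0,0.02],[0,0,0],0.2],[[0,0,0.02],[0,0,0],0.2],[[0,0,0.02],[0,0,0],0.2],[[0,0,0.02],[0,0,0],0.2],[[0,0,0.02],[0,0,0],0.2],[[0,0,0.02],[0,0,0],0.2]]' | tail -2; python3 to.py; python3 rd.py
```

```text
t 14.2 yaw 1.4653 Mz 0.0335 sd 0.029 M [ 0.686 -0.224  0.033] F [ 0.73  5.26 -1.6 ] pos [567.4  21.8 128.2] zax [ 0.004  0.008 -1.   ] w 26.2 q6 -1.459
ft_force: [-0.3, 1.8, -1.5]
width: 26.7
t 15.03 pos [567.3  21.4 128.2] yaw 71.45 zax [ 0.004  0.007 -1.   ] q [ 0.01  0.48  1.83  0.01  0.83 -1.24] F [-0.3  1.8 -1.5] M [ 0.106 -0.161  0.14 ] w 26.7
tilt fix [ 0.001 -0.008  0.   ]
t 15.28 yaw 1.2492 Mz 0.0681 sd 0.0318 M [ 0.075 -0.171  0.068] F [ 0.34  2.2  -1.32] pos [567.3  21.4 128.2] zax [ 0.004  0.007 -1.   ] w 26.2 q6 -1.242
```

```bash

python3 -m handwheel '[[[0,0,0.02],[0,0,0],0.2],[[0,0,0.02],[0,0,0],0.2],[[0,0,0.02],[0,0,0],0.2],[[0,0,0.02],[0,0,0],0.2],[[0,0,0.02],[0,0,0],0.2],[[0,0,0.02],[0,0,0],0.2],[[0,0,0.02],[0,0,0],0.2],[[0,0,0.02],[0,0,0],0.2],[[0,0,0.02],[0,0,0],0.2],[[0,0,0.02],[0,0,0],0.2]]' | tail -2; python3 to.py|grep M; python3 rd.py
```

```text
ft_force: [0.6, 1.3, -1.2]
width: 26.4
t 16.12 pos [567.1  21.  128.2] yaw 58.99 zax [ 0.003  0.006 -1.   ] q [ 0.01  0.48  1.83  0.01  0.83 -1.02] F [ 0.6  1.3 -1.2] M [-0.056 -0.091  0.191] w 26.4
t 16.37 yaw 1.0318 Mz 0.0686 sd 0.0212 M [-0.045 -0.02   0.069] F [-0.02  1.13 -0.97] pos [567.1  21.  128.1] zax [ 0.003  0.006 -1.   ] w 26.1 q6 -1.025
```

```bash

python3 -m handwheel '[[[0,0,0.02],[0,0,0],0.2],[[0,0,0.02],[0,0,0],0.2],[[0,0,0.02],[0,0,0],0.2],[[0,0,0.02],[0,0,0],0.2],[[0,0,0.02],[0,0,0],0.2],[[0,0,0.02],[0,0,0],0.2],[[0,0,0.02],[0,0,0],0.2],[[0,0,0.02],[0,0,0],0.2],[[0,0,0.02],[0,0,0],0.2],[[0,0,0.02],[0,0,0],0.2]]' | tail -2; python3 to.py|grep M; python3 rd.py
```

```text
ft_force: [1.3, 1.2, -0.8]
width: 26.1
t 17.2 pos [566.8  20.7 128.1] yaw 46.53 zax [ 0.003  0.006 -1.   ] q [ 0.01  0.48  1.83  0.01  0.83 -0.8 ] F [ 1.3  1.2 -0.8] M [-0.21   0.062  0.132] w 26.1
t 17.45 yaw 0.8143 Mz 0.0913 sd 0.0282 M [-0.162  0.057  0.091] F [ 0.09  0.37 -0.7 ] pos [566.8  20.7 128.1] zax [ 0.003  0.006 -1.   ] w 26.1 q6 -0.807
```

```bash

python3 -m handwheel '[[[0,0,0],[0,0,0],0.2],[[0,0,0],[0,0,0],0.2],[[0,0,0],[0,0,0],0.2],[[0,0,0],[0,0,0],0.2],[[0,0,0],[0,0,0],0.2],[[0,0,0.02],[0,0,0],0.2],[[0,0,0.02],[0,0,0],0.2],[[0,0,0.02],[0,0,0],0.2],[[0,0,0.02],[0,0,0],0.2],[[0,0,0.02],[0,0,0],0.2]]' | tail -2; python3 to.py|grep M; python3 rd.py
```

```text
ft_force: [-0.2, 1.1, -0.3]
width: 26.2
t 18.28 pos [566.7  20.5 128.2] yaw 40.44 zax [ 0.002  0.006 -1.   ] q [ 0.01  0.48  1.83  0.01  0.83 -0.7 ] F [-0.2  1.1 -0.3] M [-0.178  0.098  0.139] w 26.2
t 18.53 yaw 0.7081 Mz 0.07 sd 0.0317 M [-0.202  0.095  0.07 ] F [-0.26  0.11 -0.02] pos [566.7  20.5 128.1] zax [ 0.002  0.006 -1.   ] w 26.3 q6 -0.701
```

```bash

python3 -m handwheel '[[[0,0,0],[0,0,0],0.2],[[0,0,0],[0,0,0],0.2],[[0,0,0.02],[0,0,0],0.2],[[0,0,0.02],[0,0,0],0.2],[[0,0,0.02],[0,0,0],0.2],[[0,0,0.02],[0,0,0],0.2],[[0,0,0.02],[0,0,0],0.2],[[0,0,0.02],[0,0,0],0.2],[[0,0,0.02],[0,0,0],0.2],[[0,0,0.02],[0,0,0],0.2]]' | tail -2; python3 to.py|grep M; python3 rd.py
```

```text
ft_force: [-0.4, -0.7, -0.5]
width: 26.3
t 19.37 pos [566.4  20.5 128.1] yaw 30.52 zax [ 0.002  0.006 -1.   ] q [ 0.01  0.48  1.83  0.01  0.83 -0.53] F [-0.4 -0.7 -0.5] M [-0.125  0.218  0.101] w 26.3
t 19.62 yaw 0.5349 Mz 0.0563 sd 0.0382 M [-0.151  0.171  0.056] F [-0.65  0.01 -0.23] pos [566.4  20.5 128.1] zax [ 0.002  0.006 -1.   ] w 26.3 q6 -0.528
```

```bash

python3 -m handwheel '[[[0,0,0],[-0.3,0.5,0],0.2],[[0,0,0],[-0.2,0.3,0],0.2],[[0,0,0.02],[0,0,0],0.2],[[0,0,0.02],[0,0,0],0.2],[[0,0,0.02],[0,0,0],0.2],[[0,0,0.02],[0,0,0],0.2],[[0,0,0.02],[0,0,0],0.2],[[0,0,0.02],[0,0,0],0.2],[[0,0,0.02],[0,0,0],0.2],[[0,0,0.02],[0,0,0],0.2]]' | tail -2; python3 to.py|grep M; python3 rd.py
```

```text
ft_force: [-1.1, 1.9, -0.3]
width: 26.4
t 20.45 pos [566.1  20.2 128.1] yaw 20.59 zax [ 0.001  0.006 -1.   ] q [ 0.01  0.48  1.83  0.01  0.83 -0.35] F [-1.1  1.9 -0.3] M [0.052 0.224 0.131] w 26.4
t 20.7 yaw 0.3617 Mz 0.0502 sd 0.0406 M [0.038 0.276 0.05 ] F [-1.29  1.08  0.32] pos [566.1  20.2 128.1] zax [ 0.001  0.007 -1.   ] w 26.3 q6 -0.356
```

```bash

python3 -m handwheel '[[[0,0,0],[0,0,0],0.2],[[0,0,0],[0,0,0],0.2],[[0,0,0.02],[0,0,0],0.2],[[0,0,0.02],[0,0,0],0.2],[[0,0,0.02],[0,0,0],0.2],[[0,0,0.02],[0,0,0],0.2],[[0,0,0.02],[0,0,0],0.2],[[0,0,0.02],[0,0,0],0.2],[[0,0,0.02],[0,0,0],0.2],[[0,0,0.02],[0,0,0],0.2]]' | tail -2; python3 to.py|grep M; python3 rd.py
```

```text
ft_force: [-1.5, 0.9, 0.7]
width: 26.2
t 21.53 pos [565.7  20.1 128.2] yaw 10.71 zax [ 0.001  0.006 -1.   ] q [ 0.01  0.48  1.83  0.01  0.83 -0.18] F [-1.5  0.9  0.7] M [0.015 0.375 0.271] w 26.2
t 21.78 yaw 0.1891 Mz 0.165 sd 0.0296 M [0.049 0.375 0.165] F [-1.34  0.52  1.61] pos [565.7  20.1 128.2] zax [ 0.001  0.006 -1.   ] w 25.8 q6 -0.184
```

```bash
python3 rd.py; python3 rd.py; python3 rd.py
```

```text
t 22.03 yaw 0.189 Mz 0.1551 sd 0.0144 M [0.031 0.404 0.155] F [-1.72  1.09  1.31] pos [565.8  20.1 128.2] zax [ 0.001  0.006 -1.   ] w 26.2 q6 -0.184
t 22.28 yaw 0.1891 Mz 0.1127 sd 0.0377 M [0.031 0.417 0.113] F [-2.04  1.26  1.39] pos [565.7  20.1 128.1] zax [ 0.001  0.006 -1.   ] w 26.3 q6 -0.184
t 22.53 yaw 0.189 Mz 0.1574 sd 0.0269 M [0.039 0.45  0.157] F [-2.01  1.27  1.4 ] pos [565.7  20.1 128.1] zax [ 0.001  0.006 -1.   ] w 26.6 q6 -0.184
```

```bash

python3 -m handwheel '[[[0,0,0],[0,0,0],0.2],[[0,0,0],[0,0,0],0.2],[[0,0,0],[0,0,0],0.2],[[0,0,0],[0,0,0],0.2],[[0,0,0],[0,0,0],0.2],[[0,0,0],[0,0,0],0.2],[[0,0,0],[0,0,0],0.2],[[0,0,0],[0,0,0],0.2],[[0,0,0],[0,0,0],0.2],[[0,0,0.02],[0,0,0],0.2]]' | tail -2; python3 to.py|grep M; python3 rd.py; python3 rd.py;python3 rd.py;python3 rd.py
```

```text
ft_force: [-2.7, 1.4, 1.7]
width: 26.0
t 23.37 pos [565.7  20.1 128.2] yaw 9.67 zax [ 0.     0.006 -1.   ] q [ 0.01  0.48  1.83  0.01  0.83 -0.16] F [-2.7  1.4  1.7] M [0.028 0.461 0.252] w 26.0
t 23.62 yaw 0.1691 Mz 0.1968 sd 0.0417 M [0.03  0.474 0.197] F [-1.97  0.94  2.1 ] pos [565.7  20.1 128.1] zax [ 0.     0.006 -1.   ] w 26.4 q6 -0.164
t 23.87 yaw 0.1691 Mz 0.1486 sd 0.0305 M [0.039 0.465 0.149] F [-2.37  0.68  1.54] pos [565.7  20.1 128.2] zax [ 0.     0.006 -1.   ] w 26.3 q6 -0.164
t 24.12 yaw 0.169 Mz 0.1943 sd 0.0163 M [0.026 0.493 0.194] F [-2.71  1.17  2.18] pos [565.7  20.1 128.1] zax [ 0.     0.006 -1.   ] w 25.6 q6 -0.164
t 24.37 yaw 0.169 Mz 0.1936 sd 0.0148 M [0.033 0.526 0.194] F [-2.18  0.9   1.71] pos [565.7  20.1 128.1] zax [ 0.     0.006 -1.   ] w 26.0 q6 -0.164
```

Torque rise is about 0.08 N m before and 0.11 N m after the last small step, which is 10–14 N. The stiffness estimate (0.19 rad since contact) gives about 12–13 N. I'll let go and rise.

```bash

python3 -m handwheel '[[[0,0,0],[0,0,0],0.3],[[0,0,0],[0,0,0],0.4],[[0,0,0],[0,0,0],0.55],[[0,0,0],[0,0,0],0.55],[[0,0,0],[0,0,0],0.55],[[0,0,0],[0,0,0],0.55],[[0,0,0],[0,0,-4],0.55],[[0,0,0],[0,0,-6],0.55],[[0,0,0],[0,0,-8],0.55],[[0,0,0],[0,0,-8],0.55]]'; python3 to.py 566 22 200
python3 -m handwheel '[[[0,0,0],[0,0,-15],0.55],[[0,0,0],[0,0,-25],0.55],[[0,0,0],[0,0,-25],0.55],[[0,0,0],[0,0,-15],0.55],[[0,0,0],[0,0,0],0.55],[[0,0,0],[0,-30,0],0.55],[[0,0,0],[0,30,0],0.55],[[0,0,0],[0,30,0],0.55],[[0,0,0],[0,30,0],0.55],[[0,0,0],[0,30,0],0.55]]'; python3 to.py
python3 - <<'E'
from h import *
for n in("top","scene"):
    im=ctrl.get_image(n); save(im,n+"3.png",(170,130,330,270),5)
E
```

```text
t: 25.2
ee_pos: [567.8, 19.5, 155.2]
orientation: [-3.125, -0.262, -0.008]
ft_force: [0.3, -0.4, 0.3]
width: 48.1
t 25.2 pos [567.8  19.5 155.2] yaw 9.58 zax [ 0.004  0.006 -1.   ] q [ 0.01  0.44  1.81  0.01  0.89 -0.16] F [ 0.3 -0.4  0.3] M [ 0.04  -0.078  0.046] w 48.1
shift [ -1.1  -3.  -44.8]
tilt fix [-0.005 -0.005  0.   ]
t: 26.03
ee_pos: [584.3, -60.3, 246.0]
orientation: [-3.121, -0.291, -0.023]
ft_force: [0.4, 0.5, 0.1]
width: 48.3
t 26.03 pos [584.3 -60.3 246. ] yaw 10.64 zax [ 0.014  0.009 -1.   ] q [-0.13  0.35  1.71  0.01  1.07 -0.32] F [0.4 0.5 0.1] M [-0.007 -0.085 -0.009] w 48.3
tilt fix [-0.006 -0.015  0.   ]
```

View pics/top3.png

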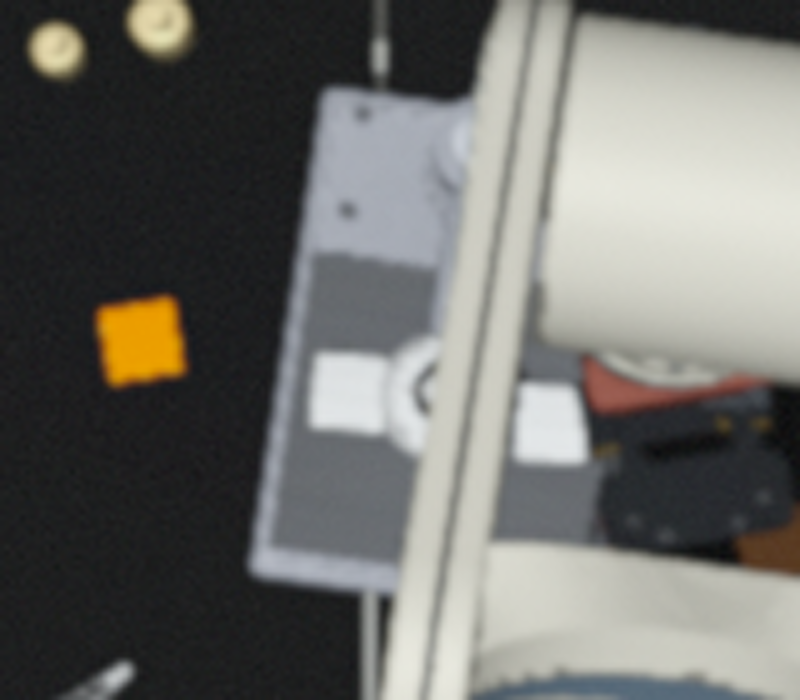

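View pics/scene3.png

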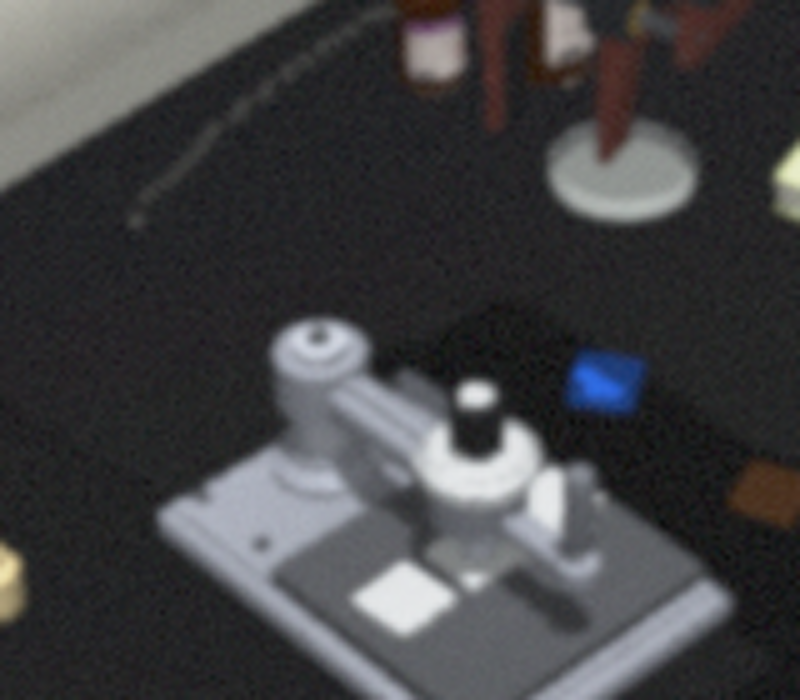

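The pictures show the arm home with the knob (scene about (265,209)) over the middle coupon. The other two coupons and the look-alikes haven't moved, and the gripper is clear. Handing in.

```bash
python3 -m handwheel '[[[0,0,0],[0,0,0],0.55],[[0,0,0],[0,0,0],0.55],[[0,0,0],[0,0,0],0.55],[[0,0,0],[0,0,0],0.55],[[0,0,0],[0,0,0],0.55],[[0,0,0],[0,0,0],0.55],[[0,0,0],[0,0,0],0.55],[[0,0,0],[0,0,0],0.55],[[0,0,0],[0,0,0],0.55],[[0,0,0],[0,0,0],0.55]]'; python3 -c "
from workcell import ctrl; print(ctrl.close_job())"
```

```text
t: 26.97
ee_pos: [583.0, -59.1, 244.5]
orientation: [-3.12, -0.286, -0.019]
ft_force: [-0.1, 0.4, -0.1]
width: 48.5
the job is handed in; nothing more can be done
None
```

I swung the measuring arm home over the middle coupon and turned the feed knob clockwise about 1.3 rad, until the foot bore on it with roughly 12 N. Then I let go, moved clear, and handed in at 27 s.

- **Arm on its stop:** I swung the arm by its handle until the stop pushed back with about 8.6 N. Before turning the knob I checked again at the knob, and got about 5 N with almost no movement. The last scene picture shows the arm in the same place.
- **Measuring force:** my estimates disagree somewhat. The torque rise gave about 10 N before the final small step of 0.02 rad. It gave about 14 N after that step, read after a shorter turn than the others. The knob turned about 0.19 rad after the last no-load reading, which at 7 N per 0.1 rad means at most about 13.5 N. I take 12 N ± 2 N; it should have stayed well below 25 N.
- **Zero ring:** the fingertips were meant to stay about 10 mm above it. I did not measure its angle afterwards.
- **Everything else:** in the last pictures the two outer coupons and the three look-alikes were where they had been. The middle coupon was mostly hidden under the arm.

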